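# Start the three lab timers in order

### The job

Start three of the bench timers for the staggered tablet test: with the fingertips, lightly press the steel key of the round timer all the way down, then that of the square timer, then that of the oblong timer; each key stays down by itself. Do not start the tall timer, do not lift or shift any timer, leave everything else where it stands, and finish clear of everything.

Things in the scene. Friction and masses are not known exactly. Their poses are not given: they have to be found in the camera images.
- round_timer: the round lab timer (one of the three to be started): loose, 0.2 to 0.45 kg, stands flat on the bench, white case, a disc 72 mm across and 36 mm tall, key in the middle of its top. Origin: centre of the underside, z up
- round_key_top (a point): centre of the top face of the round timer's start key, a flat round steel key 30 mm across standing 12 mm proud of the case (48 mm above the bench when up). It moves down with the key
- round_key (a joint): travel of that key in m: 0 up (not started), 0.008 fully down (started). It slides straight down against about 2.5 N of friction, has no return spring and stays where it is left
- square_timer: the square lab timer (one of the three to be started): loose, 0.2 to 0.45 kg, stands flat on the bench, white case, 68 x 68 mm and 36 mm tall, key in the middle of its top. Origin: centre of the underside, z up
- square_key_top (a point): centre of the top face of the square timer's start key, a flat round steel key 30 mm across standing 12 mm proud of the case (48 mm above the bench when up). It moves down with the key
- square_key (a joint): travel of that key in m: 0 up (not started), 0.008 fully down (started). It slides straight down against about 2.5 N of friction, has no return spring and stays where it is left
- oblong_timer: the oblong lab timer (one of the three to be started): loose, 0.2 to 0.45 kg, stands flat on the bench, white case, 56 mm (its x) by 116 mm (its y) and 36 mm tall, key off-centre, 32 mm from the middle along its +y; a dark window fills the rest of the top. Origin: centre of the underside, z up
- oblong_key_top (a point): centre of the top face of the oblong timer's start key, a flat round steel key 30 mm across standing 12 mm proud of the case (48 mm above the bench when up). It moves down with the key
- oblong_key (a joint): travel of that key in m: 0 up (not started), 0.008 fully down (started). It slides straight down against about 2.5 N of friction, has no return spring and stays where it is left
- tall_timer: the tall lab timer (NOT to be started): loose, 0.2 to 0.45 kg, stands flat on the bench, white case, a tower 56 x 56 mm and 72 mm tall, key in the middle of its top. Origin: centre of the underside, z up
- tall_key_top (a point): centre of the top face of the tall timer's start key, a flat round steel key 30 mm across standing 12 mm proud of the case (84 mm above the bench when up). It moves down with the key
- tall_key (a joint): travel of that key in m: 0 up (not started), 0.008 fully down (started). It slides straight down against about 2.5 N of friction, has no return spring and stays where it is left
- amber_bottle: bystander, loose: a brown glass bottle, 44 mm across, 85 mm tall. Origin: centre of the underside
- jar: bystander, loose: a glass jar with white label and cap, 54 mm across, 55 mm tall. Origin: centre of the underside
- beaker: bystander, loose: a clear glass beaker, 60 mm across, 75 mm tall. Origin: centre of the underside
- basket: bystander, loose: a small steel mesh basket, 25 mm across, 40 mm tall. Origin: centre of the underside
- dish: bystander, loose: a shallow white porcelain dish, 70 mm across, 20 mm tall. Origin: centre of the underside
- spatula: bystander, loose: a steel spatula lying flat, 160 mm long, to the left of the timers (seen from the robot). Origin at its middle, on the underside
Things that resemble listed ones, but are neither listed nor needed, are in the scene too. What is shaped like the square_timer but red is not meant.

How it is judged (in metres and radians):
On the way, in this order (a step that is already met when the one before it is completed fails the run):
1. the round timer's key is down, the square and oblong ones still up (value of joint round_key above 0.005 m and value of joint each of square_key, oblong_key below 0.002 m), for 0.1 s.
2. the square timer's key is down too, the oblong one still up (value of joint each of round_key, square_key above 0.005 m and value of joint oblong_key below 0.002 m), for 0.1 s.
3. the oblong timer's key is down as well (value of joint each of round_key, square_key, oblong_key above 0.005 m), for 0.1 s.
At the end, for the whole second after the job is handed in: The keys of the round, square and oblong timers are down (more than 5 of their 8 mm), the tall timer's key is up (less than 3 mm), all four timers stand upright and at rest within 15 mm of where they started, and every other listed thing is within 15 mm of its start (all of step 3 and value of joint tall_key below 0.003 m and distance of each of round_timer, square_timer, oblong_timer, tall_timer, amber_bottle, jar, beaker, basket, dish, spatula from where it was at the start of the episode below 0.015 m and angle between each of round_timer, square_timer, oblong_timer, tall_timer's own z axis and vertical below 0.05 rad and linear speed of each of round_timer, square_timer, oblong_timer, tall_timer below 0.02 m/s); the robot touches nothing.
It fails at once if the tall timer's key is pressed (more than 3 mm) (value of joint tall_key above 0.003 m).
It fails at once if a timer is lifted more than 8 mm, shifted more than 15 mm or tipped more than 0.2 rad (height (world z) of any of round_timer, square_timer, oblong_timer, tall_timer above 0.008 m or distance of any of round_timer, square_timer, oblong_timer, tall_timer from where it was at the start of the episode above 0.015 m or angle between any of round_timer, square_timer, oblong_timer, tall_timer's own z axis and vertical above 0.2 rad).
It fails at once if a timer is struck or pressed hard (more than 25 N) (contact force between the fingers and round_timer above 25 N or contact force between the fingers and square_timer above 25 N or contact force between the fingers and oblong_timer above 25 N or contact force between the fingers and tall_timer above 25 N).
It fails at once if a timer is pressed with another part of the robot than the fingers (more than 3 N) (contact force between the arm and round_timer above 3 N or contact force between the arm and square_timer above 3 N or contact force between the arm and oblong_timer above 3 N or contact force between the arm and tall_timer above 3 N).
It fails at once if another thing on the bench is moved more than 15 mm (distance of any of amber_bottle, jar, beaker, basket, dish, spatula from where it was at the start of the episode above 0.015 m).
It also fails if it takes over 42 s, if anything falls off the work surface, if the arm or the gripper's body presses on something with over 40 N, if the wrist force passes 120 N, or if a joint passes its speed limit or range.

### The arm

A 6-joint arm with a two-finger parallel gripper is mounted at the origin on the work surface. World frame = base frame: x ahead of the robot, y to its left, z up, the work surface at z = 0. Lengths are in mm, angles in rad, forces in N, time in s.
With the tool pointing down it reaches from about 300 to 775 mm from the base axis. Payload 14.6 kg.
Tool frame: the origin (TCP) lies midway between the tips of the shut fingers; the grasp point (between the pads) lies 19 mm behind it; z points along the fingers, y is the direction in which the jaws open and shut (so a half turn about z gives the same grasp; the last joint's range is limited). The gripper opens to 94 mm and grips with 3 to 60 N. Pads are 16 mm wide; open, the fingers measure 119 mm over their backs; the gripper's body (75 mm by 177 mm) begins 78 mm behind the grasp point.
Start: joints at [1.226, 0.3, 1.521, -0, 1.321, -0.067], TCP at [150.83, 528.904, 205.446] pointing down, gripper open.
Joint ranges: [-3.03, 3.03], [-0.79, 2.21], [0.23, 2.52], [-1.04, 4.18], [0, 3.07], [-2.55, 2.55]. Speed limits (rad/s): [2.22, 2.22, 2.57, 3.14, 3.14, 3.14].

### API

Orientations are given as [roll, pitch, yaw] about the fixed x, y, z axes, in that order (R = Rz(yaw) Ry(pitch) Rx(roll)).
In Python, from cell import manip, camera gives the robot as it stands. The module is installed in compiled form; this text tells all that it offers.
- The arm moves only by the tool jog_arm, never from a script. Its argument "commands" is a list of rows, each a list of 7 numbers: the shift along the world's x, y, z in units of 1 m (1.0 is 1 m), then the turn, a rotation vector about the world's x, y, z in units of 120 degrees (1.0 is 120 degrees), then the opening, from 0 (shut) to 1 (fully open). In form: [[x, y, z, ax, ay, az, grip], ...]. A call has exactly 10 rows; each row is the pose to reach, as a shift and turn from the pose commanded when the call began; what a row does not reach only later rows make up. A row lasts 1/8 s, in which the tool goes at most 62.5 mm and 10.7 degrees, less where a joint would pass 70% of its speed; a pose out of reach is approached as far as the arm can. A call with a number of a shift or a turn outside -1 to 1 is refused whole. A call with a gripper value outside its range is refused whole. The fingers move at their own pace and stop on an object; "grip_force" is the grip in N (left out, the last holds). Time passes only in rows, so rows that repeat a pose let the fingers close, or fill a call up. It gives the time, the measured TCP pose, the force and the opening at its end, in the units of the state.
- manip.read_state(): the state, without advancing time (a new reading comes with each control period).
- camera(name): name is "scene" or "top" or "wrist"; returns a dict with "pixels" (400x640x3 uint8, blue, green, red), "vertical_fov" (degrees; the focal length in pixels is half the picture's height over the tangent of half this angle, whatever the lens; pixels are square), "cx", "cy" (the principal point, pixels), "rvec" (rotation vector, rad) and "tvec" (3), from world to camera coordinates, as OpenCV has them. Camera axes: x right, y down, z forward; pixel columns grow to the right and rows downward; lengths in mm; the calibration is good to about 2 mm. A picture is of the moment at which its call begins. There is no depth.
- manip.sign_off(): hands the job in, once; it reports no verdict.
The state is a dict: "clock": time; "joints": joint angles; "qd": joint speeds; "effort": joint torques, N m; "eef_pos": TCP position; "eef_rot": TCP orientation; "wrist_force": force on the tool from outside, world axes, zero at the start; "moment": the same for the moment, N m; "finger_gap": finger opening in mm.
Only numpy, scipy, OpenCV 4.12 (cv2) and the standard library are available. Lean on these libraries where they do the work, as an engineer would, in place of code of your own. Each camera call takes 0.05 s, during which the arm holds its last target.

## Working session

There is one attempt and no reset: what is moved stays moved. The work goes in short steps, Python scripts to look and compute and a tool call to move; the robot and the scene stay as the last step left them, time stands still between calls to the robot, and variables do not carry over. Pictures are saved under pics/ and viewed, and the job is handed in when it is done.

Besides the shell and the picture viewer there is one more tool, called in YAML: its name, and indented under it one key for each argument. jog_arm: Moves the arm, as the interface text tells. Its arguments: {"type":"object","properties":{"commands":{"type":"array","items":{"type":"array","items":{"type":"number"}}},"grip_force":{"type":"number"}},"required":["commands"]}

```bash
mkdir -p pics; python3 - <<'E'
from cell import manip, camera
import cv2,pickle
s=manip.read_state();print({k:s[k] for k in('clock','eef_pos','eef_rot','wrist_force','finger_gap')})
d={}
for n in('scene','top'):
    c=camera(n);d[n]=c;cv2.imwrite(f'pics/{n}0.png',c['pixels']);print(n,c['vertical_fov'],c['cx'],c['cy'],c['rvec'],c['tvec'])
pickle.dump(d,open('cams0.pkl','wb'))
E
```

```text
{'clock': 0.0, 'eef_pos': array([150.73482534, 528.68929682, 204.87585897]), 'eef_rot': array([-3.14047248e+00, -8.10842388e-05,  2.86384661e+00]), 'wrist_force': array([-0.69202855,  0.33053358, -0.37929949]), 'finger_gap': 93.99554783326842}
scene 55.465584119199455 322.1451780148549 194.2868742269836 [ 0.70376332  2.54938865 -1.23831734] [ 411.83584497 -111.406299   1109.97940517]
top 50.667242636789446 318.19392460870756 194.39255929795337 [ 2.09822581 -2.11062713  0.22709931] [  21.15419801  484.54354637 1106.28933332]
```

View pics/top0.png

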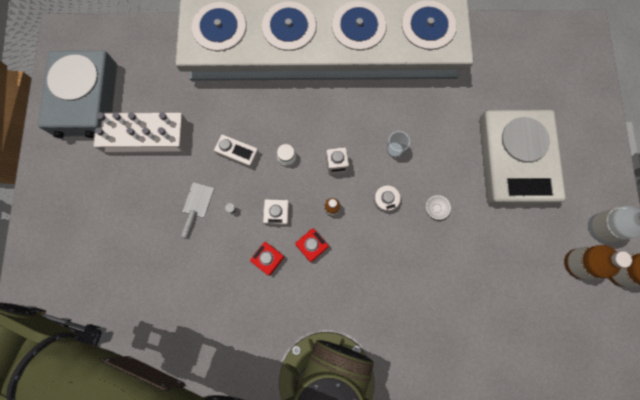

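View pics/scene0.png

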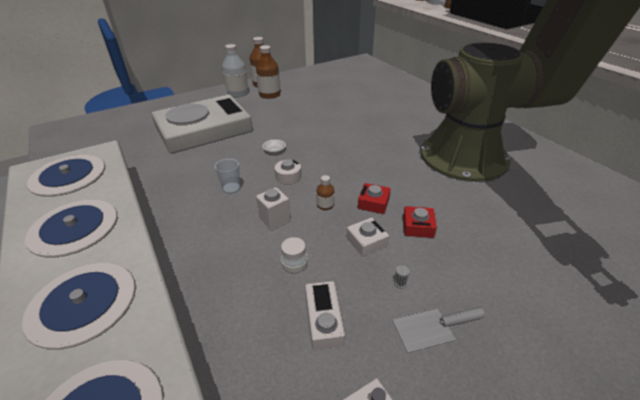

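```bash
cat > h.py <<'E'
import numpy as np,cv2
def ray(c,u,v,z):
    f=200/np.tan(np.radians(c['vertical_fov']/2)); R=cv2.Rodrigues(np.array(c['rvec'],float))[0];t=np.array(c['tvec'],float).ravel()
    d=R.T@np.array([(u-c['cx'])/f,(v-c['cy'])/f,1]);o=-R.T@t
    return o+d*(z-o[2])/d[2]
E
python3 - <<'E'
import pickle,cv2,numpy as np
from h import *
d=pickle.load(open('cams0.pkl','rb'));im=d['top']['pixels']
cv2.imwrite('pics/topz.png',cv2.resize(im[125:285,175:275+180],None,fx=2.8,fy=2.8,interpolation=cv2.INTER_CUBIC))
s=d['scene']['pixels'];cv2.imwrite('pics/scz.png',cv2.resize(s[130:350,210:480],None,fx=2.7,fy=2.7,interpolation=cv2.INTER_CUBIC))
for n,u,v,z in [('round',388,198,48),('square',277,211,48),('oblkey',223,144,48),('tall',338,157,84),('amber',333,206,50),('jar',286,154,55),('basket',230,208,40),('dish',438,208,20),('red1',311,244,48),('red2',266,258,48),('beaker',398,145,40)]:
    print(n,ray(d['top'],u,v,z).round(1))
E
```

```text
round [ 474.4 -173.6   48. ]
square [440.  131.2  48. ]
oblkey [633.9 287.4  48. ]
tall [581.8 -36.3  84. ]
amber [452.6 -22.   50. ]
jar [600.7 107.8  55. ]
basket [450.7 261.9  40. ]
dish [ 450.8 -317.    20. ]
red1 [349.4  38.4  48. ]
red2 [312.8 158.6  48. ]
beaker [ 630.2 -209.7   40. ]
```

View pics/topz.png

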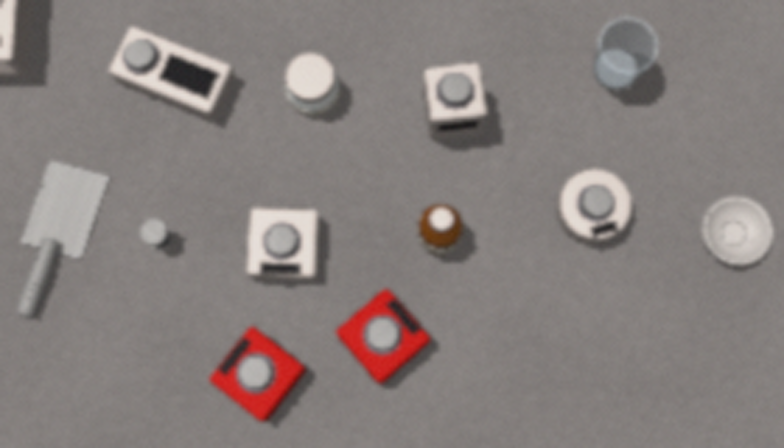

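View pics/scz.png

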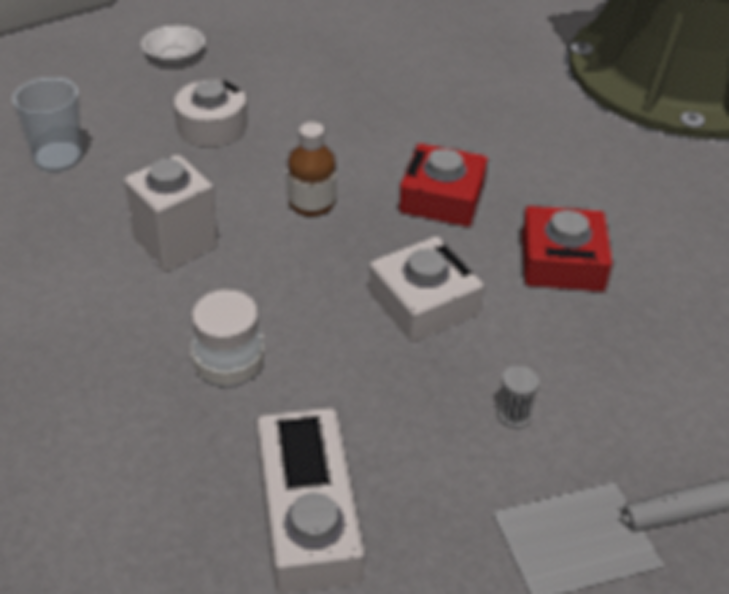

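```bash
python3 - <<'E'
import pickle,cv2,numpy as np
from h import *
d=pickle.load(open('cams0.pkl','rb'))
for n,g,su in [('round',(388,197),(288,164)),('square',(275.5,211),(368.5,228)),('oblong',(225,144.3),(326.3,320.7)),('tall',(338,157),(272,196))]:
    out=[]
    for cam,(u,v) in (('top',g),('scene',su)):
        im=d[cam]['pixels'].astype(float);gr=im.mean(2);sat=im.max(2)-im.min(2)
        # neighbours of seed by flood fill on gray
        p=cv2.floodFill(im.mean(2).astype(np.uint8).copy(),np.zeros((402,642),np.uint8),(round(u),round(v)),255,18,18,4|cv2.FLOODFILL_FIXED_RANGE|cv2.FLOODFILL_MASK_ONLY|(255<<8))
        m=p[2][1:-1,1:-1];ys,xs=np.nonzero(m)
        out.append((cam,len(xs),xs.mean().round(1),ys.mean().round(1),ray(d[cam],xs.mean(),ys.mean(),84 if n=='tall' else 48).round(1),ray(d[cam],u,v,84 if n=='tall' else 48).round(1)))
    print(n);[print('  ',*o) for o in out]
E
```

```text
round
   top 93 388.5 195.5 [ 481.4 -175.3   48. ] [ 477.2 -173.7   48. ]
   scene 61 286.3 161.8 [ 484.1 -176.2   48. ] [ 485.1 -164.3   48. ]
square
   top 86 273.9 209.4 [444.5 139.9  48. ] [440.  135.3  48. ]
   scene 99 367.7 226.0 [446.2 137.4  48. ] [448.3 143.3  48. ]
oblong
   top 76 223.6 143.2 [636.1 285.8  48. ] [632.9 281.7  48. ]
   scene 213 325.9 319.4 [639.4 285.8  48. ] [640.2 288.3  48. ]
tall
   top 87 337.0 155.0 [587.4 -33.7  84. ] [581.8 -36.3  84. ]
   scene 135649 339.6 228.4 [522.5 144.2  84. ] [593.9 -19.8  84. ]
```

jog_arm:
  commands:
    - [0.06,-0.05,0,0,0,0,0]
    - [0.1,-0.1,0,0,0,0,0]
    - [0.14,-0.14,0,0,0,0,0]
    - [0.18,-0.18,0,0,0,0,0]
    - [0.22,-0.23,0,0,0,0,0]
    - [0.25,-0.28,0,0,0,0,0]
    - [0.28,-0.33,0,0,0,0,0]
    - [0.31,-0.38,0,0,0,0,0]
    - [0.33,-0.43,0,0,0,0,0]
    - [0.33,-0.48,0,0,0,0,0]
  grip_force: 20

```text
clock: 1.35
eef_pos: [481.3, 47.0, 204.9]
eef_rot: [-3.141, -0.001, 2.863]
wrist_force: [1.3, -0.6, -0.0]
finger_gap: 0.6
```

jog_arm:
  commands:
    - [0,-0.05,0,0,0,0,0]
    - [0,-0.1,0,0,0,0,0]
    - [0,-0.15,0,0,0,0,0]
    - [0,-0.2,-0.01,0,0,0,0]
    - [0,-0.225,-0.03,0,0,0,0]
    - [0,-0.225,-0.05,0,0,0,0]
    - [0,-0.225,-0.06,0,0,0,0]
    - [0,-0.225,-0.07,0,0,0,0]
    - [0,-0.225,-0.07,0,0,0,0]
    - [0,-0.225,-0.07,0,0,0,0]

```text
clock: 2.6
eef_pos: [481.1, -176.0, 136.0]
eef_rot: [-3.141, 0.001, 2.864]
wrist_force: [0.6, 0.3, -0.3]
finger_gap: 0.5
```

```bash
python3 - <<'E'
from cell import manip, camera
import cv2
s=manip.read_state();print({k:s[k] for k in('clock','eef_pos','eef_rot','wrist_force','finger_gap')})
for n in('scene','wrist'):
    cv2.imwrite(f'pics/{n}1.png',camera(n)['pixels'])
E
```

```text
{'clock': 2.6, 'eef_pos': array([ 481.11796327, -176.01650308,  136.00544706]), 'eef_rot': array([-3.14141495e+00,  8.04272678e-04,  2.86418841e+00]), 'wrist_force': array([ 0.60193652,  0.28040079, -0.30369759]), 'finger_gap': 0.5488285743404188}
```

View pics/scene1.png

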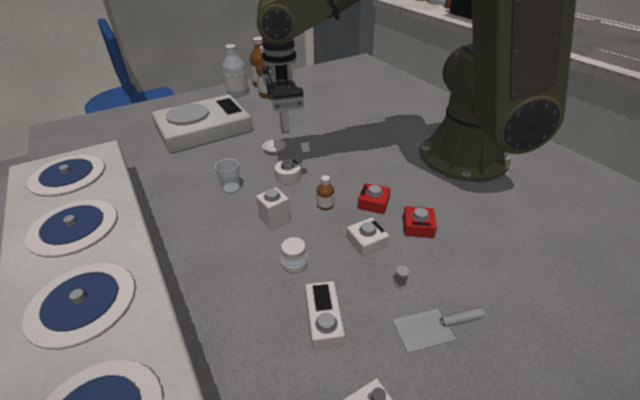

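View pics/wrist1.png

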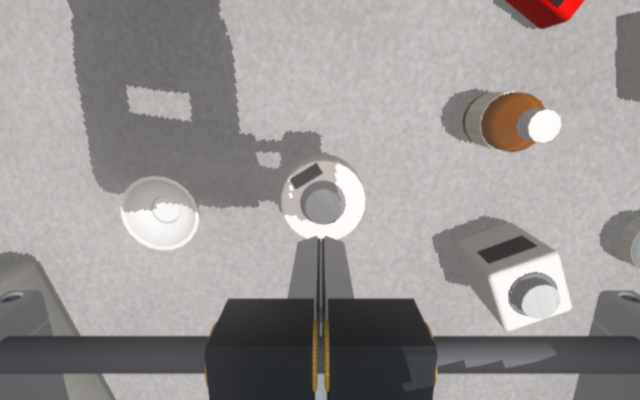

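```bash
python3 - <<'E'
from cell import manip, camera
from h import *
c=camera('wrist')
print(ray(c,323,203.5,48), ray(c,541,298,84), ray(c,532,124,85),ray(c,160,213,18))
E
```

```text
[ 480.22834348 -173.68306452   48.        ] [584.71880055 -35.11952453  84.        ] [455.12228203 -27.79113652  85.        ] [ 457.66010416 -317.71154566   18.        ]
```

jog_arm:
  commands:
    - [0,0.001,-0.015,0,0,0,0]
    - [0,0.001,-0.03,0,0,0,0]
    - [0,0.001,-0.045,0,0,0,0]
    - [0,0.001,-0.06,0,0,0,0]
    - [0,0.001,-0.07,0,0,0,0]
    - [0,0.001,-0.076,0,0,0,0]
    - [0,0.001,-0.08,0,0,0,0]
    - [0,0.001,-0.083,0,0,0,0]
    - [0,0.001,-0.084,0,0,0,0]
    - [0,0.001,-0.084,0,0,0,0]

```text
clock: 4.0
eef_pos: [480.9, -175.1, 51.6]
eef_rot: [-3.142, 0.0, 2.864]
wrist_force: [0.6, 0.4, 0.1]
finger_gap: 0.2
```

jog_arm:
  commands:
    - [0,0,-0.001,0,0,0,0]
    - [0,0,-0.002,0,0,0,0]
    - [0,0,-0.003,0,0,0,0]
    - [0,0,-0.004,0,0,0,0]
    - [0,0,-0.005,0,0,0,0]
    - [0,0,-0.006,0,0,0,0]
    - [0,0,-0.007,0,0,0,0]
    - [0,0,-0.008,0,0,0,0]
    - [0,0,-0.0085,0,0,0,0]
    - [0,0,-0.0085,0,0,0,0]

```text
clock: 5.25
eef_pos: [480.8, -175.1, 42.9]
eef_rot: [3.142, -0.0, 2.864]
wrist_force: [0.7, -0.4, 0.8]
finger_gap: 0.5
```

jog_arm:
  commands:
    - [0,0,-0.0003,0,0,0,0]
    - [0,0,-0.0006,0,0,0,0]
    - [0,0,-0.0009,0,0,0,0]
    - [0,0,-0.0012,0,0,0,0]
    - [0,0,-0.0015,0,0,0,0]
    - [0,0,-0.0018,0,0,0,0]
    - [0,0,-0.002,0,0,0,0]
    - [0,0,-0.002,0,0,0,0]
    - [0,0,-0.002,0,0,0,0]
    - [0,0,-0.002,0,0,0,0]

```text
clock: 6.5
eef_pos: [480.8, -175.1, 40.9]
eef_rot: [-3.142, -0.0, 2.864]
wrist_force: [0.3, 0.1, 1.5]
finger_gap: 0.5
```

```bash
python3 - <<'E'
from cell import manip, camera
import cv2
for n in('scene','wrist'):
    p=camera(n)['pixels']
    if n=='scene': p=cv2.resize(p[60:240,200:380],None,fx=3,fy=3,interpolation=cv2.INTER_CUBIC)
    cv2.imwrite(f'pics/{n}2.png',p)
s=manip.read_state();print(s['wrist_force'],s['eef_pos'])
E
```

```text
[0.14212623 0.28026696 0.47103813] [ 480.84123243 -175.08414266   40.9165267 ]
```

View pics/scene2.png

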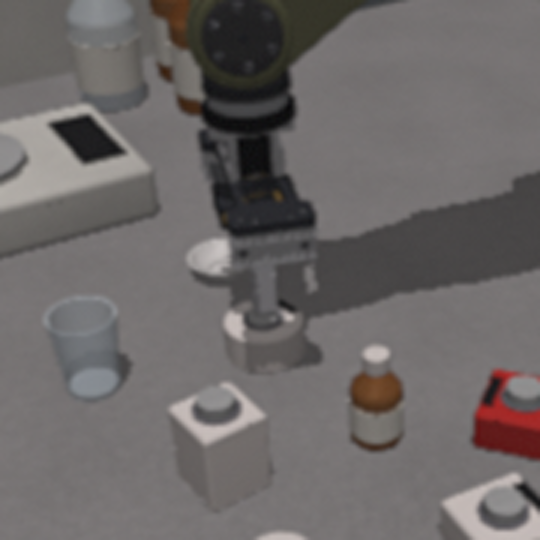

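View pics/wrist2.png

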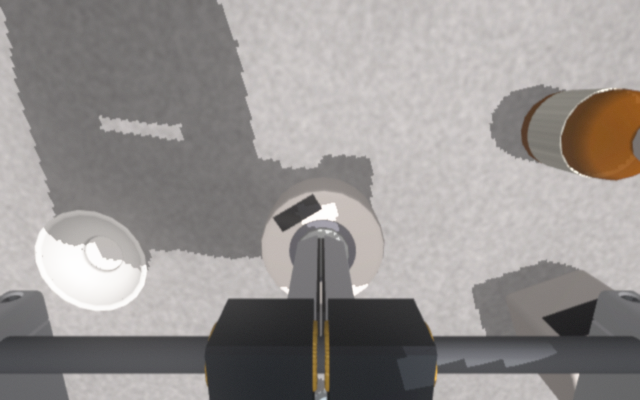

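jog_arm:
  commands:
    - [0,0,0.003,0,0,0,0]
    - [0,0,0.01,0,0,0,0]
    - [0,0,0.03,0,0,0,0]
    - [0,0,0.05,0,0,0,0]
    - [0,0,0.07,0,0,0,0]
    - [0,0,0.09,0,0,0,0]
    - [0,0,0.095,0,0,0,0]
    - [0,0,0.095,0,0,0,0]
    - [0,0,0.095,0,0,0,0]
    - [0,0,0.095,0,0,0,0]

```text
clock: 7.85
eef_pos: [480.6, -175.0, 135.3]
eef_rot: [3.141, -0.001, 2.864]
wrist_force: [0.0, -0.4, -0.2]
finger_gap: 0.4
```

```bash
python3 - <<'E'
from cell import manip, camera
import cv2,numpy as np
a=camera('wrist')['pixels'];b=cv2.imread('pics/wrist1.png')
c=camera('scene')['pixels'];d=cv2.imread('pics/scene0.png')
f=lambda p,x,y,w:cv2.resize(p[y:y+w,x:x+w],(390,290) if 0 else (290,290),interpolation=cv2.INTER_CUBIC)
cv2.imwrite('pics/cmp1.png',np.vstack([np.hstack([f(b,270,140,110),f(a,270,140,110)]),np.hstack([f(d,262,140,52),f(c,262,140,52)])]))
E
```

```text
(no output)
```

View pics/cmp1.png

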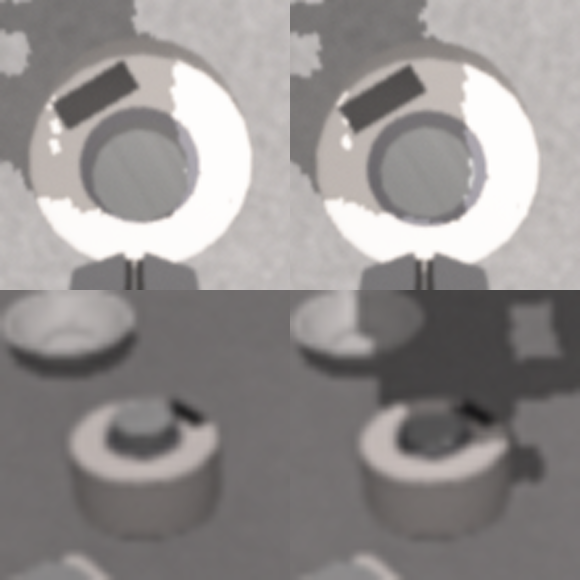

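```bash
python3 - <<'E'
from cell import manip, camera
from h import *
c=camera('wrist')
cv2.imwrite('pics/w3.png',c['pixels'])
R=cv2.Rodrigues(np.array(c['rvec']))[0];print('cam pos',(-R.T@np.array(c['tvec']).ravel()).round(1))
# disc edges: left/right px in full image from crops (110/290 scale)
k=110/290
for nm,l,r,cy in (('before',92,188,175),('after',382-290,470-290,172)):
    for z in (40,41,43,48):
        a=ray(c,270+l*k,140+cy*k,z);b=ray(c,270+r*k,140+cy*k,z);print(nm,z,np.linalg.norm(a-b).round(1),((a+b)/2).round(1))
E
```

```text
cam pos [ 403.4 -152.8  314. ]
before 40 29.8 [ 484.3 -173.7   40. ]
before 41 29.6 [ 484.  -173.7   41. ]
before 43 29.4 [ 483.4 -173.5   43. ]
before 48 28.9 [ 481.9 -173.1   48. ]
after 40 27.2 [ 483.  -174.7   40. ]
after 41 27.1 [ 482.7 -174.6   41. ]
after 43 26.9 [ 482.1 -174.4   43. ]
after 48 26.5 [ 480.7 -174.    48. ]
```

jog_arm:
  commands:
    - [-0.005,0.03,0,0,0,0,0]
    - [-0.01,0.08,0,0,0,0,0]
    - [-0.015,0.13,0,0,0,0,0]
    - [-0.02,0.18,0,0,0,0,0]
    - [-0.025,0.23,0,0,0,0,0]
    - [-0.03,0.28,0,0,0,0,0]
    - [-0.034,0.305,0,0,0,0,0]
    - [-0.035,0.313,0,0,0,0,0]
    - [-0.035,0.313,0,0,0,0,0]
    - [-0.035,0.313,0,0,0,0,0]

```text
clock: 9.25
eef_pos: [446.0, 137.0, 135.9]
eef_rot: [-3.141, -0.0, 2.863]
wrist_force: [-1.0, 0.4, -0.0]
finger_gap: 0.2
```

```bash
python3 - <<'E'
from cell import manip, camera
from h import *
import pickle
c=camera('wrist');pickle.dump(c,open('w4.pkl','wb'));cv2.imwrite('pics/wrist4.png',c['pixels'])
c=camera('scene')['pixels'];d=cv2.imread('pics/scene0.png')
f=lambda p:cv2.resize(p[145:195,262:314],(390,375),interpolation=cv2.INTER_CUBIC)
cv2.imwrite('pics/cmp4.png',np.hstack([f(d),f(c)]))
E
```

```text
(no output)
```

View pics/wrist4.png

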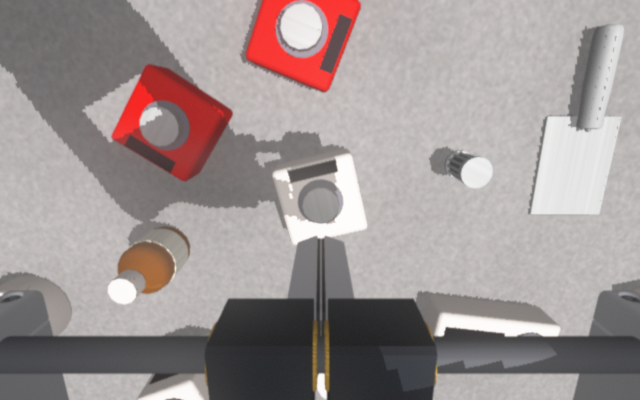

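View pics/cmp4.png

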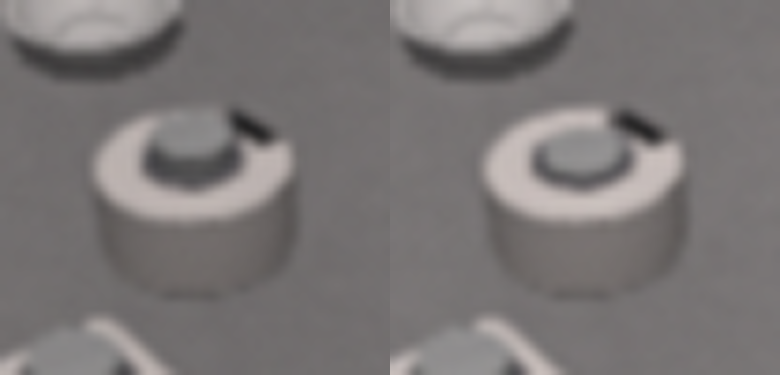

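jog_arm:
  commands:
    - [0.001,0.001,-0.015,0,0,0,0]
    - [0.001,0.001,-0.03,0,0,0,0]
    - [0.001,0.001,-0.045,0,0,0,0]
    - [0.001,0.001,-0.06,0,0,0,0]
    - [0.001,0.001,-0.07,0,0,0,0]
    - [0.001,0.001,-0.076,0,0,0,0]
    - [0.001,0.001,-0.08,0,0,0,0]
    - [0.001,0.001,-0.084,0,0,0,0]
    - [0.001,0.001,-0.085,0,0,0,0]
    - [0.001,0.001,-0.085,0,0,0,0]

```text
clock: 10.6
eef_pos: [446.9, 138.9, 51.0]
eef_rot: [3.142, 0.0, 2.864]
wrist_force: [-0.2, -0.4, 0.0]
finger_gap: 0.4
```

jog_arm:
  commands:
    - [0,0,-0.0015,0,0,0,0]
    - [0,0,-0.003,0,0,0,0]
    - [0,0,-0.004,0,0,0,0]
    - [0,0,-0.005,0,0,0,0]
    - [0,0,-0.006,0,0,0,0]
    - [0,0,-0.007,0,0,0,0]
    - [0,0,-0.008,0,0,0,0]
    - [0,0,-0.009,0,0,0,0]
    - [0,0,-0.01,0,0,0,0]
    - [0,0,-0.0105,0,0,0,0]

```text
clock: 11.85
eef_pos: [446.9, 138.9, 40.4]
eef_rot: [3.142, 0.0, 2.864]
wrist_force: [-0.1, 0.0, 1.9]
finger_gap: 0.8
```

jog_arm:
  commands:
    - [0,0,0,0,0,0,0]
    - [0,0,0,0,0,0,0]
    - [0,0,0.005,0,0,0,0]
    - [0,0,0.02,0,0,0,0]
    - [0,0,0.04,0,0,0,0]
    - [0,0,0.06,0,0,0,0]
    - [0,0,0.08,0,0,0,0]
    - [0,0,0.095,0,0,0,0]
    - [0,0,0.095,0,0,0,0]
    - [0,0,0.095,0,0,0,0]

```text
clock: 13.1
eef_pos: [446.5, 138.8, 134.9]
eef_rot: [-3.141, -0.001, 2.864]
wrist_force: [-0.2, -0.3, 0.5]
finger_gap: 0.5
```

```bash
python3 - <<'E'
from cell import manip, camera
from h import *
c=camera('wrist')['pixels'];d=cv2.imread('pics/wrist4.png')
f=lambda p:cv2.resize(p[135:260,260:390],(390,375),interpolation=cv2.INTER_CUBIC)
cv2.imwrite('pics/cmp5.png',np.hstack([f(d),f(c)]))
E
```

```text
(no output)
```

View pics/cmp5.png

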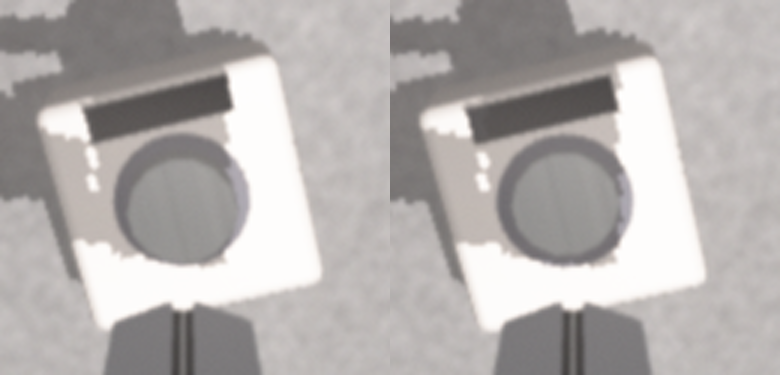

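jog_arm:
  commands:
    - [0.02,0.015,0,0,0,0,0]
    - [0.05,0.04,0,0,0,0,0]
    - [0.085,0.065,0,0,0,0,0]
    - [0.12,0.09,0,0,0,0,0]
    - [0.15,0.115,0,0,0,0,0]
    - [0.175,0.135,0,0,0,0,0]
    - [0.19,0.147,0,0,0,0,0]
    - [0.19,0.147,0,0,0,0,0]
    - [0.19,0.147,0,0,0,0,0]
    - [0.19,0.147,0,0,0,0,0]

```text
clock: 14.4
eef_pos: [636.5, 285.4, 135.6]
eef_rot: [-3.142, -0.0, 2.864]
wrist_force: [-0.3, 0.7, -0.5]
finger_gap: 0.4
```

```bash
python3 - <<'E'
from cell import manip, camera
from h import *
import pickle
c=camera('wrist');pickle.dump(c,open('w6.pkl','wb'));cv2.imwrite('pics/wrist6.png',c['pixels'])
print(manip.read_state()['eef_pos'],ray(c,322,202,48))
E
```

```text
[636.58135142 285.49940121 135.75380126] [634.02355939 287.47125306  48.        ]
```

View pics/wrist6.png

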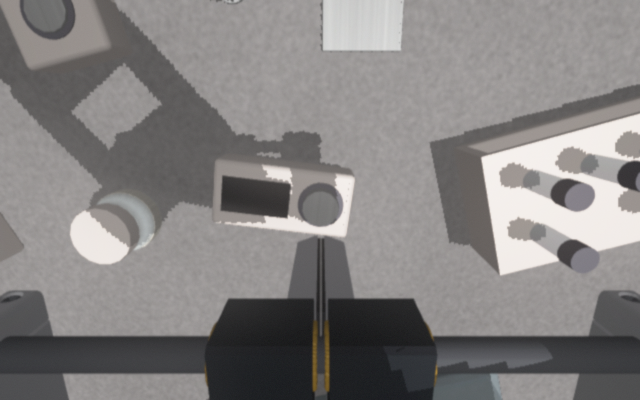

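jog_arm:
  commands:
    - [0.001,0.001,-0.015,0,0,0,0]
    - [0.001,0.001,-0.03,0,0,0,0]
    - [0.001,0.001,-0.045,0,0,0,0]
    - [0.001,0.001,-0.06,0,0,0,0]
    - [0.001,0.001,-0.07,0,0,0,0]
    - [0.001,0.001,-0.076,0,0,0,0]
    - [0.001,0.001,-0.08,0,0,0,0]
    - [0.001,0.001,-0.083,0,0,0,0]
    - [0.001,0.001,-0.0845,0,0,0,0]
    - [0.001,0.001,-0.0845,0,0,0,0]

```text
clock: 15.7
eef_pos: [637.9, 286.9, 51.1]
eef_rot: [3.141, 0.0, 2.864]
wrist_force: [-0.2, -0.1, -0.5]
finger_gap: 0.5
```

jog_arm:
  commands:
    - [0,0,-0.0015,0,0,0,0]
    - [0,0,-0.003,0,0,0,0]
    - [0,0,-0.004,0,0,0,0]
    - [0,0,-0.005,0,0,0,0]
    - [0,0,-0.006,0,0,0,0]
    - [0,0,-0.007,0,0,0,0]
    - [0,0,-0.008,0,0,0,0]
    - [0,0,-0.009,0,0,0,0]
    - [0,0,-0.01,0,0,0,0]
    - [0,0,-0.0105,0,0,0,0]

```text
clock: 16.95
eef_pos: [637.9, 286.9, 40.4]
eef_rot: [3.141, 0.0, 2.864]
wrist_force: [0.8, 1.0, 2.8]
finger_gap: 0.3
```

jog_arm:
  commands:
    - [0,0,0,0,0,0,0]
    - [0,0,0,0,0,0,0]
    - [0,0,0.005,0,0,0,0]
    - [0,0,0.02,0,0,0,0]
    - [0,0,0.04,0,0,0,0]
    - [0,0,0.06,0,0,0,0]
    - [0,0,0.08,0,0,0,0]
    - [0,0,0.095,0,0,0,0]
    - [0,0,0.095,0,0,0,0]
    - [0,0,0.095,0,0,0,0]

```text
clock: 18.2
eef_pos: [637.5, 286.8, 134.6]
eef_rot: [-3.141, -0.001, 2.864]
wrist_force: [0.5, -0.2, -0.1]
finger_gap: 0.4
```

```bash
python3 - <<'E'
from cell import manip, camera
from h import *
c=camera('wrist')['pixels'];d=cv2.imread('pics/wrist6.png')
f=lambda p:cv2.resize(p[135:260,240:370],(390,375),interpolation=cv2.INTER_CUBIC)
cv2.imwrite('pics/cmp7.png',np.hstack([f(d),f(c)]))
E
```

```text
(no output)
```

View pics/cmp7.png

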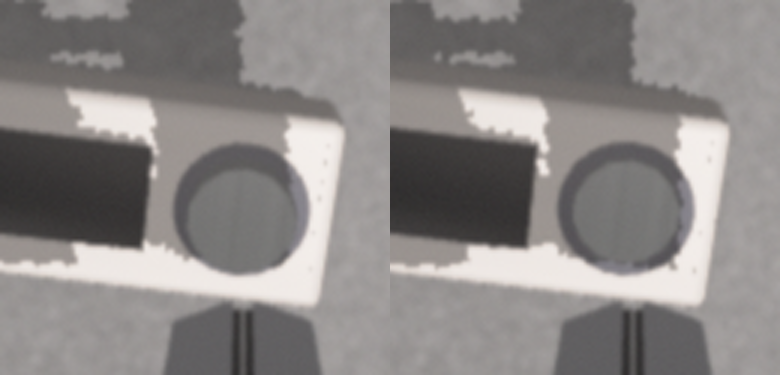

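jog_arm:
  commands:
    - [0,0,0.02,0,0,0,0]
    - [0,0,0.05,0,0,0,0]
    - [-0.02,0.02,0.08,0,0,0,0]
    - [-0.06,0.05,0.1,0,0,0,0]
    - [-0.1,0.09,0.1,0,0,0,0]
    - [-0.14,0.13,0.1,0,0,0,0]
    - [-0.18,0.16,0.1,0,0,0,0]
    - [-0.2,0.17,0.1,0,0,0,0]
    - [-0.2,0.17,0.1,0,0,0,0]
    - [-0.2,0.17,0.1,0,0,0,0]

```text
clock: 19.5
eef_pos: [438.9, 456.1, 235.8]
eef_rot: [3.141, 0.0, 2.863]
wrist_force: [-0.4, -0.6, 0.9]
finger_gap: 0.3
```

```bash
python3 - <<'E'
from cell import manip, camera
from h import *
cv2.imwrite('pics/scene8.png',camera('scene')['pixels']);cv2.imwrite('pics/top8.png',camera('top')['pixels'])
s=manip.read_state();print(s['eef_pos'],s['wrist_force'],abs(s['qd']).max())
a=cv2.imread('pics/scene0.png');b=cv2.imread('pics/scene8.png');f=lambda p:cv2.resize(p[140:360,210:410],(390,429),interpolation=cv2.INTER_CUBIC)
cv2.imwrite('pics/cmp8.png',np.hstack([f(a),f(b)]))
E
```

```text
[438.99230436 456.00145869 235.44777477] [ 1.15020283  0.00501535 -0.43472711] 0.003286994335616419
```

View pics/cmp8.png

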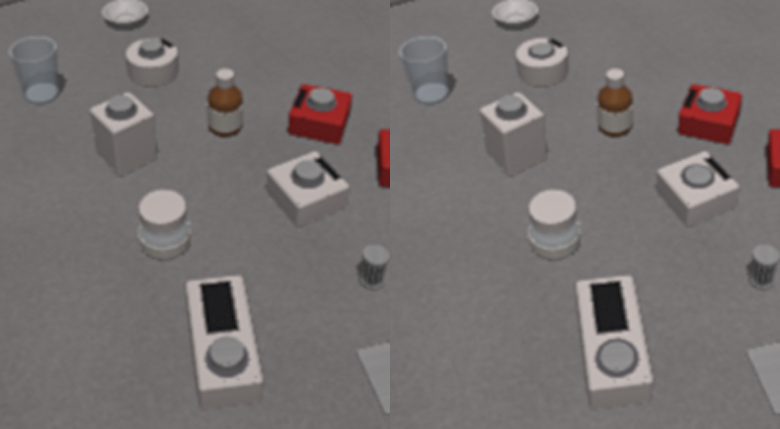

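View pics/top8.png

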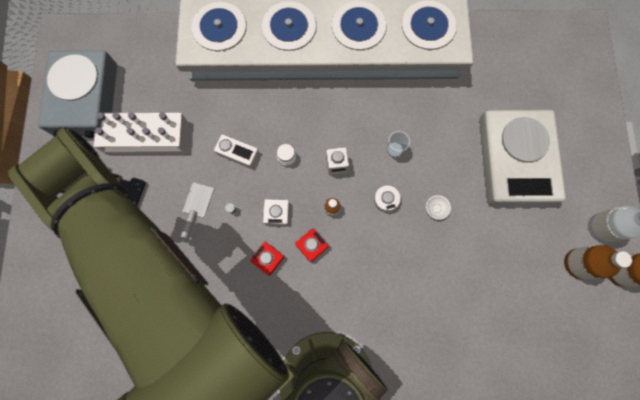

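Before/after pictures show the round, square and oblong keys down and the tall key up. Nothing has shifted, and the arm is clear and at rest.

```bash
python3 -c "
from cell import manip
print(manip.sign_off())"
```

```text
the job is handed in; nothing more can be done
None
```

I pressed the round, square and oblong timers' keys in that order with the shut fingertips, then handed the job in at about 20 s of the 42 s allowed.

- **Press depth:** the fingertips stopped at z = 40.9 mm for round and 40.4 mm for square and oblong. From the key-up height of 48 mm that is about 7.1 mm and 7.6 mm of the 8 mm travel. I stopped short of bottoming them out, so the "down" reading rests on that height and the pictures, not on a felt end stop.
- **Force:** the wrist force readings during the presses stayed at or below about 3 N. They were only read at the end of each move.
- **Last pictures:** the scene view shows those three keys down, the tall timer's key still up, and no visible shift of the timers, bottle, jar, beaker, basket or dish. The top view also shows the spatula in place.
- **Arm:** it ended at rest at z ≈ 235 mm, clear of everything.
- **Disagreements:** the key positions found from the different cameras differed by about 3 mm, well within the 30 mm keys. No check failed.

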